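# Load the two blanks into the embossing press and start it

### The job

Load the desktop embossing press: set the round blank in the round die and the square blank in the square die, each fully home and lying flat; set them in, do not drop them from above. Only when both are in and let go, press the start button on the control box fully down and release it. Leave everything else on the table where it is.

Things in the scene. Friction and masses are not known exactly. Their poses are not given: they have to be found in the camera images.
- disc_blank: the round blank: plain aluminium disc, 60 mm in diameter, 15 mm thick, about 115 g, its lower edge chamfered by 1 mm over the lowest 3 mm; lying flat on the table. Origin at the centre of its underside, z up.
- disc_blank_center (a point): middle of the round blank, 7.5 mm above its underside
- square_blank: the square blank: plain aluminium, 48 x 48 mm, 15 mm thick, about 95 g, its lower edges chamfered by 1 mm over the lowest 3 mm; lying flat on the table. Origin at the centre of its underside, z up, x and y square to its sides.
- square_blank_center (a point): middle of the square blank, 7.5 mm above its underside
- press: the embossing press, fixed: a grey bed (150 mm along its x, 300 mm along its y, top 20 mm above the table) carrying two bright steel die blocks side by side along its y, about 116 mm apart (each up to 12 mm forward or back); at the +y end of the bed stands a white housing 225 mm tall, whose face is 175 mm from the origin. Origin on the table, near midway between the two die blocks.
- round_die: round die, fixed on the bed: steel block 90 x 90 x 16 mm with a round cavity in the middle of its top, 63 mm in diameter and 5 mm deep, with a dark floor. Origin at the centre of its underside (20 mm above the table), z up. Either die may be the one next to the housing.
- round_die_hole0 (a point): centre of the round cavity's mouth, at the top of the block (36 mm above the table). A seated blank stands 10 mm proud of it: its underside is 5 mm below.
- square_die: square die, fixed on the bed: steel block 90 x 90 x 16 mm with a square cavity in the middle of its top, 51 x 51 mm and 5 mm deep, with a dark floor, sides along the block's x and y. Origin at the centre of its underside (20 mm above the table), z up.
- square_die_hole0 (a point): centre of the square cavity's mouth, at the top of the block (36 mm above the table). A seated blank stands 10 mm proud of it.
- control_box: control box, fixed on the table: grey box 80 x 90 x 40 mm with the press's one start button in the middle of its top. Origin at the centre of its underside.
- start (a joint): travel of the start button: 0 is up, 0.006 m fully down; spring-loaded, fully down takes about 5 N
- start_top (a point): centre of the button's top face (white, 32 mm across, 58 mm above the table when up); it is pressed straight down
- oblong_blank: bystander: an oblong aluminium blank 64 x 24 x 15 mm, long along its x, that fits neither die; lies beside the other blanks
- tape_roll: bystander: roll of clear tape lying flat, 72 mm across, 18 mm tall
- marker: bystander: black marker pen lying on the table, 135 mm along its x, 12 mm wide, 14 mm tall
- beaker: bystander: clear plastic beaker, 64 mm across, 70 mm tall
- stapler: bystander: black stapler, 140 mm along its x, 36 mm wide, 53 mm tall
- water_bottle: bystander: clear water bottle standing upright, 64 mm across, 200 mm tall
Things that resemble listed ones, but are neither listed nor needed, are in the scene too. What is shaped like the disc_blank but purple or red is not meant.

How it is judged:
By the outcome, as a careful person would: the job done as asked, in the order asked, and still so for the second after the job is handed in, with the robot touching nothing.
It also fails if it takes over 67 s, if anything falls off the work surface, if the arm or the gripper's body presses on something with over 40 N, if the wrist force passes 120 N, or if a joint passes its speed limit or range.

### The arm

A 6-joint arm with a two-finger parallel gripper is mounted at the origin on the work surface. World frame = base frame: x ahead of the robot, y to its left, z up, the work surface at z = 0. Lengths are in mm, angles in rad, forces in N, time in s.
With the tool pointing down it reaches from about 275 to 750 mm from the base axis. Payload 10.2 kg.
Tool frame: the origin (TCP) lies between the finger pads; the fingertips stand 25 mm ahead of it and the grasp point (between the pads) lies 6 mm ahead of it; z points along the fingers, y is the line along which they close (so a half turn about z gives the same grasp; the last joint's range is limited). The gripper opens to 85 mm and grips with 20 to 120 N. Pads are 22 mm wide; open, the fingers measure 114 mm over their backs; the gripper's body (76 mm by 85 mm) begins 54 mm behind the grasp point. The pads swing forward as they close: fully open they stand 13 mm farther back than shut.
Start: joints at [1.106, 0.313, 1.498, -0, 1.331, -0.223], TCP at [125.724, 509.73, 256.294] pointing down, gripper open.
Joint ranges: [-2.94, 2.94], [-0.97, 2.17], [0.19, 2.56], [-1.23, 4.37], [0.02, 3.11], [-2.88, 2.88]. Speed limits (rad/s): [2.39, 2.39, 3.01, 3.14, 3.14, 3.14].

### API

Orientations are given as a unit quaternion [w, x, y, z].
In Python, from rig import ctrl, eyes, finish_job gives the robot as it stands.
- The arm moves only by the tool step_arm, never from a script. Its argument "increments" is a list of rows, each an object of numbers: "dx", "dy", "dz": the shift along the tool's x, y, z in units of 25 mm (1.0 is 25 mm); "wx", "wy", "wz": the turn, a rotation vector about the tool's x, y, z in units of 6 degrees (1.0 is 6 degrees). A call has 1 to 5 rows; each row shifts and turns the commanded pose from where the row before left it, along the tool's axes as they then stand; what a row does not reach is not made up. A row lasts 1/10 s, in which the tool goes at most 50 mm and 8.59 degrees, less where a joint would pass 70% of its speed; a pose out of reach is approached as far as the arm can. A call is refused whole if a number of a shift passes 1 or a number of a turn 1, either way. A call with a gripper value outside its range is refused whole. "fingers" is the finger opening in mm, from 0 to 85.4, set as the call begins (left out, the last holds). The fingers move at their own pace and stop on an object; "squeeze" is the grip in N (left out, the last holds). Time passes only in rows, so rows that do not move let the fingers close. It gives the time, the measured TCP pose, the force, the opening and the grip force at its end, in the units of the state.
- ctrl.sense(): the state, without advancing time (a new reading comes with each control period).
- eyes.capture(name): name is "side" or "top"; returns a dict with "frame" (400x640x3 uint8, blue, green, red), "fx", "fy", "cx", "cy" (pixels), "R" (3x3) and "t" (3): a world point X has camera coordinates R X + t. Camera axes: x right, y down, z forward; pixel columns grow to the right and rows downward; lengths in mm; the calibration is good to about 2 mm. A picture is of the moment at which its call begins. There is no depth.
- finish_job(): hands the job in; it is judged then, once.
Trained networks look in the newest picture that a camera, given by its name, has taken for a name from the list of things; names that differ only in an ending like _2 or _b are one class to them, and where a whole thing is asked for, a point or a joint stands for the part that bears it (a point fixed in the world has none). Each returns a list of dicts, best first, with "p" (0 to 1); they miss things now and then, are a little off and sometimes report something else, mostly with a low value. They report only what shows in the picture. A call takes as long as a camera call. They do not tell look-alikes from the thing itself.
- eyes.cut_out(camera, label): "mask" (400x640 bool, what is visible of it).
- eyes.landmark_of(camera, label): "point" ([x, y, z] in mm, in the coordinates of the camera as it stood for that picture, good to about 4 mm: a listed point, or the origin of a listed thing).
The state is a dict: "time_s": time; "joints": joint angles; "dq": joint speeds; "tau": joint torques, N m; "eef_pos": TCP position; "ee_rot": TCP orientation; "force": force on the tool from outside, world axes, zero at the start; "wrist_torque": the same for the moment, N m; "grip_width": opening from 0.0 (shut) to 1.0 (fully open); "grip_force": force on a finger pad.
Only numpy, scipy, OpenCV 4.12 (cv2) and the standard library are available. Lean on these libraries where they do the work, as an engineer would, in place of code of your own. Each camera call takes 0.05 s, during which the arm holds its last target. There are 200 camera calls.

## Working session

There is one attempt and no reset: what is moved stays moved. The work goes in short steps, Python scripts to look and compute and a tool call to move; the robot and the scene stay as the last step left them, time stands still between calls to the robot, and variables do not carry over. Pictures are saved under pics/ and viewed, at most 10 in all, crops included, and the job is handed in when it is done.

Besides the shell and the picture viewer there is one more tool, called after "Emit:" by a JSON object that holds its "fn" and its "kwargs". step_arm: Moves the arm, as the interface text tells. Its arguments: {"type":"object","properties":{"increments":{"type":"array"},"fingers":{"type":"number"},"squeeze":{"type":"number"}},"required":["increments"]}

```bash
mkdir -p pics; cat > h.py <<'E'
import numpy as np, cv2, json
from rig import ctrl, eyes, finish_job
def shot(cam,name=None):
    c=eyes.capture(cam)
    if name: cv2.imwrite(f'pics/{name}.png',c['frame'])
    return c
def w(c,p): return np.array(c['R']).T@(np.array(p)-np.array(c['t']))
def pix(c,X):
    q=np.array(c['R'])@np.array(X)+np.array(c['t']); return c['fx']*q[0]/q[2]+c['cx'],c['fy']*q[1]/q[2]+c['cy']
def onz(c,u,v,z):
    R=np.array(c['R']);d=R.T@np.array([(u-c['cx'])/c['fx'],(v-c['cy'])/c['fy'],1]);o=-R.T@np.array(c['t'])
    return o+d*(z-o[2])/d[2]
E
python3 - <<'E'
from h import *
s=ctrl.sense();print({k:np.round(v,3).tolist() for k,v in s.items()})
for cam in('top','side'):
    c=shot(cam,cam+'0');print(cam,'cam at',np.round(-np.array(c['R']).T@c['t']))
    for l in ['disc_blank','square_blank','round_die_hole0','square_die_hole0','start_top','press','control_box','oblong_blank','tape_roll','marker','beaker','stapler','water_bottle']:
        for r in eyes.landmark_of(cam,l)[:4]:
            X=w(c,r['point']);print(l,round(r['p'],2),np.round(X),np.round(pix(c,X)))
E
```

```text
{'time_s': 0.0, 'joints': [1.106, 0.313, 1.498, -0.0, 1.331, -0.223], 'dq': [0.001, -0.002, 0.002, 0.002, -0.0, -0.0], 'tau': [0.001, -41.226, -25.974, -0.0, 0.004, -0.0], 'eef_pos': [125.611, 509.514, 255.727], 'ee_rot': [-0.0, 0.121, 0.993, -0.001], 'force': [-0.057, -0.644, -0.192], 'wrist_torque': [0.003, 0.05, 0.019], 'grip_force': 0.0, 'grip_width': 1.002}
top cam at [ 390. -132.  982.]
disc_blank 0.94 [ 443. -102.    1.] [321. 236.]
disc_blank 0.86 [388. -15.   1.] [285. 258.]
disc_blank 0.67 [ 349. -124.   -1.] [330. 274.]
square_blank 0.97 [ 472. -221.    6.] [369. 223.]
round_die_hole0 0.81 [584.  67.  37.] [251. 178.]
round_die_hole0 0.34 [ 446. -104.   12.] [321. 234.]
square_die_hole0 0.8 [611. 178.  37.] [207. 168.]
start_top 0.68 [ 645. -147.   64.] [338. 150.]
press 0.67 [589. 121.   3.] [233. 179.]
press 0.55 [767. -70.  -0.] [307. 112.]
press 0.46 [ 470. -223.    5.] [369. 224.]
control_box 0.86 [ 649. -143.    4.] [336. 155.]
oblong_blank 0.82 [ 440. -347.    4.] [420. 236.]
tape_roll 0.72 [765. -68.   0.] [307. 112.]
marker 0.28 [ 644. -150.   64.] [339. 150.]
mar
[... 530 characters left out ...]
00.   -1.] [390. 258.]
start_top 0.66 [609. 178.  40.] [281. 162.]
start_top 0.55 [ 642. -143.   64.] [346. 192.]
start_top 0.25 [609. 179.  18.] [281. 168.]
press 0.68 [586. 126.   1.] [283. 180.]
press 0.45 [ 598. -399.   -2.] [390. 258.]
control_box 0.69 [ 643. -145.   -2.] [345. 211.]
control_box 0.5 [610. 181.  18.] [281. 167.]
oblong_blank 0.64 [ 432. -343.   -1.] [328. 268.]
tape_roll 0.56 [765. -65.  -3.] [359. 190.]
tape_roll 0.26 [ 468. -214.    5.] [311. 238.]
marker 0.7 [ 581. -521.   -2.] [418. 285.]
marker 0.47 [ 596. -397.   -2.] [389. 258.]
beaker 0.6 [ 682. -339.   -2.] [398. 237.]
stapler 0.57 [ 421. -500.    1.] [364. 304.]
water_bottle 0.25 [ 420. -501.   -3.] [363. 306.]
```

View pics/top0.png

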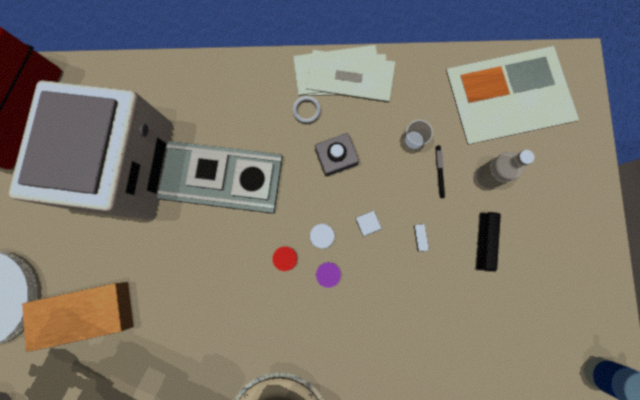

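View pics/side0.png

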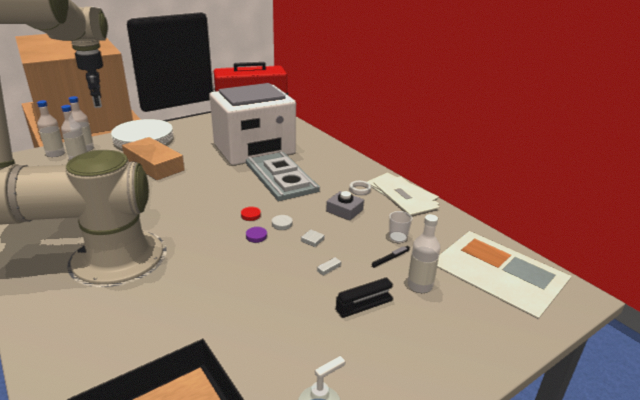

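Top view: the aluminium disc is at pixel (321,236), the red and purple look-alikes at (285,259) and (328,274), and the square blank at (369,223). The round die is at (251,178), the square die, next to the housing, at (207,168), and the button at (337,150). Next I'll refine these to sub-pixel.

```bash
cat >> h.py <<'E'
def blob(c,u,v,half,bright,z,zm=None,k=8,name=None):
    """half-level contour of a bright/dark blob near (u,v); returns px centre, world centre, world contour"""
    g=cv2.cvtColor(c['frame'],cv2.COLOR_BGR2GRAY)
    u0,v0=int(u)-half,int(v)-half; p=g[v0:v0+2*half+1,u0:u0+2*half+1]
    P=cv2.resize(p,None,fx=k,fy=k,interpolation=cv2.INTER_CUBIC)
    t,m=cv2.threshold(P,0,255,(0 if bright else 1)+cv2.THRESH_OTSU)
    cs,_=cv2.findContours(m,cv2.RETR_EXTERNAL if bright else cv2.RETR_LIST,cv2.CHAIN_APPROX_NONE)
    ctr=np.array([(u-u0+.5)*k,(v-v0+.5)*k])
    cs=[q for q in cs if cv2.contourArea(q)>30*k and cv2.pointPolygonTest(q,tuple(map(float,ctr)),False)>=0]
    q=min(cs,key=cv2.contourArea)[:,0,:].astype(float)
    q=(q+.5)/k-.5+[u0,v0]
    W=np.array([onz(c,a,b,z)[:2] for a,b in q]).astype(np.float32)
    M=cv2.moments(W.reshape(-1,1,2)-W.mean(0)); cen=W.mean(0)+[M['m10']/M['m00'],M['m01']/M['m00']]
    return cen,W
E
python3 - <<'E'
from h import *
c=shot('top')
for n,u,v,h,b,z in [('disc',321,236,18,1,12),('square',369,223,17,1,12),('rcav',251.5,179,15,0,34),('scav',207,169,12,0,34),('button',337,151,8,1,58)]:
    try:
        cen,W=blob(c,u,v,h,b,z); r=cv2.minAreaRect(W); print(n,np.round(cen,1),'rect',np.round(r[0],1),np.round(r[1],1),round(r[2],1),'eqd',round(2*np.sqrt(cv2.contourArea(W)/np.pi),1))
    except Exception as e: print(n,e)
f=c['frame']
a=cv2.resize(f[125:220,150:290],None,fx=5,fy=5,interpolation=cv2.INTER_CUBIC);cv2.imwrite('pics/dies.png',a)
E
```

```text
disc [ 442.9 -104.7] rect [ 442.7 -104.3] [59.3 58.9] 55.6 eqd 58.8
square [ 472.9 -220.1] rect [ 473.  -220.1] [47.6 47. ] 21.5 eqd 51.9
rcav [583.7  65.9] rect [583.7  65.8] [61.5 61.4] 0.8 eqd 61.5
scav [610.  179.7] rect [610.  179.7] [50.1 50.2] 82.1 eqd 55.7
button [ 645.6 -144.3] rect [ 645.4 -144.2] [31.1 31.2] 89.0 eqd 31.1
```

View pics/dies.png

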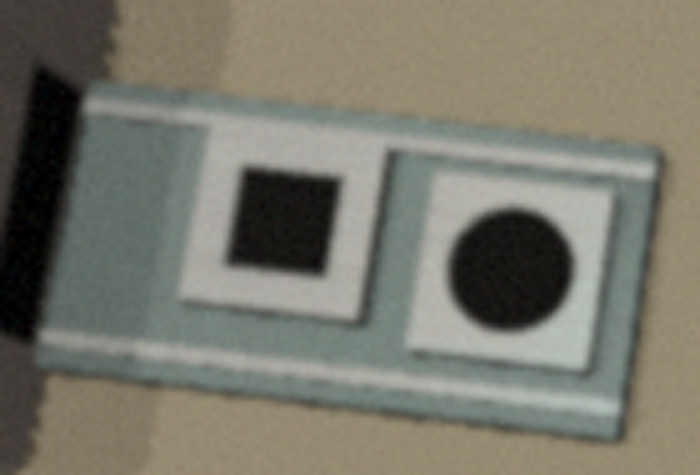

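The picture shows the square cavity at about (207,169) and the round one at (251,179), agreeing with the fits. The die yaw is about -8°, and the square blank's is 21.5°. I'll start with the approach to the disc.

Emit:
{"fn": "step_arm", "kwargs": {"increments": [{"dx":-0.4,"dy":-0.5},{"dx":-0.9,"dy":-1},{"dx":-0.9,"dy":-1},{"dx":-0.9,"dy":-1},{"dx":-0.9,"dy":-1}], "fingers": 85, "squeeze": 20}}

```text
invalid input at $.increments[0]: expected keys dx, dy, dz, wx, wy, wz
```

Emit:
{"fn": "step_arm", "kwargs": {"increments": [{"dx":-0.9,"dy":-1},{"dx":-0.9,"dy":-1},{"dx":-0.9,"dy":-1},{"dx":-0.9,"dy":-1},{"dx":-0.9,"dy":-1}]}}

```text
invalid input at $.increments[0]: expected keys dx, dy, dz, wx, wy, wz
```

Emit:
{"fn": "step_arm", "kwargs": {"increments": [{"dx":-0.9,"dy":-1},{"dx":-0.9,"dy":-1},{"dx":-0.9,"dy":-1},{"dx":-0.9,"dy":-1},{"dx":-0.9,"dy":-1}]}}

```text
invalid input at $.increments[0]: expected keys dx, dy, dz, wx, wy, wz
```

Emit:
{"fn": "step_arm", "kwargs": {"increments": [{"dx":-0.9,"dy":-1},{"dx":-0.9,"dy":-1},{"dx":-0.9,"dy":-1,"dz":1},{"dz":1,"wz":1},{"dz":1,"wz":0.85}]}}

```text
invalid input at $.increments[0]: expected keys dx, dy, dz, wx, wy, wz
```

```bash
cat >> h.py <<'E'
from scipy.spatial.transform import Rotation as Ro
def rem(x=None,y=None,z=None,yaw=None):
    """remaining move in tool units; yaw= angle of tool y (deg), dx,dy for the tool axes as they stand now"""
    s=ctrl.sense();p=np.array(s['eef_pos']);q=s['ee_rot'];R=Ro.from_quat([q[1],q[2],q[3],q[0]])
    Y=R.apply([0,1,0]);th=np.degrees(np.arctan2(Y[1],Y[0]));Z=R.apply([0,0,1])
    T=np.array([x if x is not None else p[0],y if y is not None else p[1],z if z is not None else p[2]])
    dw=0 if yaw is None else -((yaw-th+90)%180-90)
    print('t',round(s['time_s'],2),'tcp',np.round(p,1),'yaw',round(th,1),'tilt',np.round(Z[:2],4),'F',np.round(s['force'],1),'w',round(s['grip_width'],3),'gf',round(s['grip_force'],1),'j6',round(s['joints'][5],2))
    print('  units',np.round(R.inv().apply(T-p)/25,2),'wz',round(dw/6,2))
    return s
E
python3 -c "
from h import *
rem(442.9,-104.7,60,65)"
```

```text
t 1.45 tcp [125.7 509.7 256.3] yaw 76.1 tilt [ 0. -0.] F [-0.2 -0.3 -0.3] w 1.004 gf 0.0 j6 -0.22
  units [-18.2  -20.82   7.85] wz 1.86
```

All six keys are needed in every row.

Emit:
{"fn": "step_arm", "kwargs": {"increments": [{"dx":-0.4,"dy":-0.5,"dz":0,"wx":0,"wy":0,"wz":0},{"dx":-0.9,"dy":-1,"dz":0,"wx":0,"wy":0,"wz":0},{"dx":-0.9,"dy":-1,"dz":0,"wx":0,"wy":0,"wz":0},{"dx":-0.9,"dy":-1,"dz":0,"wx":0,"wy":0,"wz":0},{"dx":-0.9,"dy":-1,"dz":0,"wx":0,"wy":0,"wz":0}], "fingers": 85, "squeeze": 20}}

```text
time_s: 1.95
eef_pos: [196.2, 375.4, 256.3]
ee_rot: [0.0, 0.12, 0.993, 0.0]
force: [0.7, 0.4, -0.1]
grip_width: 0.99
grip_force: 0.0
```

Emit:
{"fn": "step_arm", "kwargs": {"increments": [{"dx":-0.9,"dy":-1,"dz":0,"wx":0,"wy":0,"wz":0},{"dx":-0.9,"dy":-1,"dz":0,"wx":0,"wy":0,"wz":0},{"dx":-0.9,"dy":-1,"dz":0,"wx":0,"wy":0,"wz":0},{"dx":-0.9,"dy":-1,"dz":0,"wx":0,"wy":0,"wz":0},{"dx":-0.9,"dy":-1,"dz":0,"wx":0,"wy":0,"wz":0}]}}

```text
time_s: 2.45
eef_pos: [275.6, 227.0, 256.5]
ee_rot: [0.0, 0.121, 0.993, 0.0]
force: [1.0, 0.4, -0.5]
grip_width: 0.997
grip_force: 0.0
```

Emit:
{"fn": "step_arm", "kwargs": {"increments": [{"dx":-0.9,"dy":-1,"dz":0,"wx":0,"wy":0,"wz":0},{"dx":-0.9,"dy":-1,"dz":0,"wx":0,"wy":0,"wz":0},{"dx":-0.9,"dy":-1,"dz":0,"wx":0,"wy":0,"wz":0},{"dx":-0.9,"dy":-1,"dz":0,"wx":0,"wy":0,"wz":0},{"dx":-0.9,"dy":-1,"dz":0,"wx":0,"wy":0,"wz":0}]}}

```text
time_s: 2.95
eef_pos: [354.9, 78.6, 256.5]
ee_rot: [0.0, 0.121, 0.993, 0.0]
force: [0.0, 1.1, 0.5]
grip_width: 0.999
grip_force: 0.0
```

Emit:
{"fn": "step_arm", "kwargs": {"increments": [{"dx":-0.9,"dy":-1,"dz":0,"wx":0,"wy":0,"wz":0},{"dx":-0.9,"dy":-1,"dz":1,"wx":0,"wy":0,"wz":0},{"dx":-0.9,"dy":-1,"dz":1,"wx":0,"wy":0,"wz":0},{"dx":-0.9,"dy":-1,"dz":1,"wx":0,"wy":0,"wz":0},{"dx":-0.4,"dy":-0.5,"dz":1,"wx":0,"wy":0,"wz":0}]}}

```text
time_s: 3.45
eef_pos: [425.6, -55.4, 155.4]
ee_rot: [0.001, 0.121, 0.993, -0.0]
force: [0.4, 1.0, 0.5]
grip_width: 0.995
grip_force: 0.0
```

Emit:
{"fn": "step_arm", "kwargs": {"increments": [{"dx":0,"dy":0,"dz":0.8,"wx":0,"wy":0,"wz":1},{"dx":0,"dy":0,"dz":0.4,"wx":0,"wy":0,"wz":0.86}]}}

```text
time_s: 3.65
eef_pos: [424.1, -53.5, 124.7]
ee_rot: [-0.001, 0.219, 0.976, 0.0]
force: [0.2, -0.1, 0.7]
grip_width: 0.994
grip_force: 0.0
```

```bash
python3 -c "
from h import *
rem(442.9,-104.7,60,65)"
```

```text
t 3.65 tcp [424.1 -53.5 124.7] yaw 64.7 tilt [-0.0023  0.001 ] F [ 0.2 -0.1  0.7] w 0.994 gf 0.0 j6 -1.53
  units [-1.56 -1.53  2.58] wz -0.05
```

Emit:
{"fn": "step_arm", "kwargs": {"increments": [{"dx":-0.8,"dy":-0.8,"dz":0.6,"wx":0,"wy":0,"wz":0},{"dx":-0.76,"dy":-0.73,"dz":0.6,"wx":0,"wy":0,"wz":0},{"dx":0,"dy":0,"dz":0.8,"wx":0,"wy":0,"wz":0},{"dx":0,"dy":0,"dz":0.58,"wx":0,"wy":0,"wz":0},{"dx":0,"dy":0,"dz":0,"wx":0,"wy":0,"wz":0}], "fingers": 75}}

```text
time_s: 4.15
eef_pos: [443.0, -104.1, 60.4]
ee_rot: [-0.002, 0.217, 0.976, 0.0]
force: [-0.2, -0.1, -0.3]
grip_width: 0.879
grip_force: 0.0
```

```bash
python3 -c "
from h import *
rem(442.9,-104.7,30,65)"
```

```text
t 4.15 tcp [ 443.  -104.1   60.4] yaw 65.0 tilt [-0.0029  0.0016] F [-0.2 -0.1 -0.3] w 0.879 gf 0.0 j6 -1.62
  units [-0.01 -0.02  1.22] wz -0.01
```

Emit:
{"fn": "step_arm", "kwargs": {"increments": [{"dx":0,"dy":0,"dz":0.6,"wx":0,"wy":0,"wz":0},{"dx":0,"dy":0,"dz":0.5,"wx":0,"wy":0,"wz":0},{"dx":0,"dy":0,"dz":0.12,"wx":0,"wy":0,"wz":0},{"dx":0,"dy":0,"dz":0,"wx":0,"wy":0,"wz":0}]}}

```text
time_s: 4.55
eef_pos: [444.0, -104.4, 31.8]
ee_rot: [0.0, 0.216, 0.976, -0.0]
force: [-0.1, 0.6, 0.2]
grip_width: 0.881
grip_force: 0.0
```

Emit:
{"fn": "step_arm", "kwargs": {"increments": [{"dx":0,"dy":0,"dz":0.08,"wx":0,"wy":0,"wz":0},{"dx":0,"dy":0,"dz":0.08,"wx":0,"wy":0,"wz":0}]}}

```text
time_s: 4.75
eef_pos: [444.2, -104.5, 27.8]
ee_rot: [0.001, 0.217, 0.976, -0.0]
force: [0.9, 0.2, 0.4]
grip_width: 0.879
grip_force: 0.0
```

Emit:
{"fn": "step_arm", "kwargs": {"increments": [{"dx":0,"dy":0,"dz":0,"wx":0,"wy":0,"wz":0},{"dx":0,"dy":0,"dz":0,"wx":0,"wy":0,"wz":0},{"dx":0,"dy":0,"dz":0,"wx":0,"wy":0,"wz":0},{"dx":0,"dy":0,"dz":0,"wx":0,"wy":0,"wz":0}], "fingers": 50}}

```text
time_s: 5.15
eef_pos: [443.9, -104.4, 27.7]
ee_rot: [0.0, 0.217, 0.976, -0.0]
force: [-1.6, 0.1, 5.4]
grip_width: 0.692
grip_force: 20.6
```

```bash
python3 -c "
from h import *
rem(442.9,-104.7,30,65)
c=shot('side','g1')
a=c['frame'][150:290,200:380];cv2.imwrite('pics/g1.png',cv2.resize(a,None,fx=4,fy=4,interpolation=cv2.INTER_CUBIC))"
```

```text
t 5.15 tcp [ 443.9 -104.4   27.7] yaw 65.0 tilt [ 0.0003 -0.0003] F [-1.6  0.1  5.4] w 0.692 gf 20.6 j6 -1.62
  units [ 0.03 -0.03 -0.09] wz -0.0
```

View pics/g1.png

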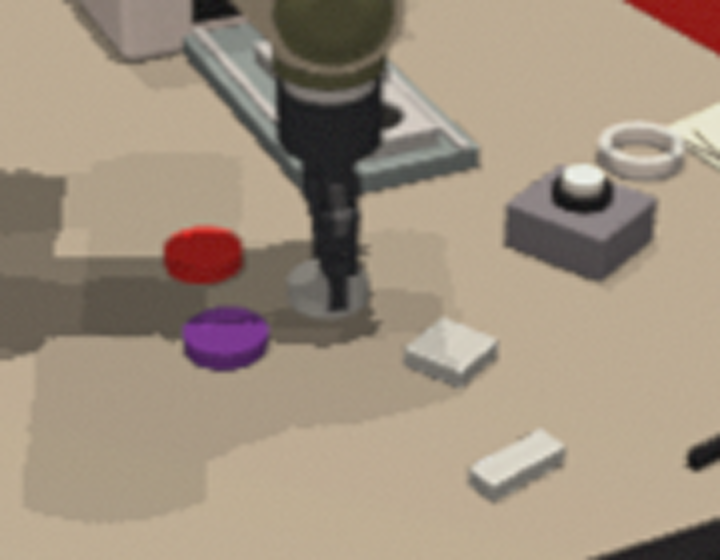

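The side view shows the fingers gripping the disc, with the near fingertip at crop (340,308), about full-image (285,227). I'll work out the tip height from that, then rotate 90° and grip again to centre the disc.

```bash
python3 -c "
from h import *
c=shot('side')
for d in (30,36,42):
  for z in (0,5,10): print(d,z,np.round((np.array(pix(c,[443.9-.42*d,-104.4-.906*d,z]))-[200,150])*4))"
```

```text
30 0 [338. 318.]
30 5 [338. 312.]
30 10 [337. 306.]
36 0 [339. 322.]
36 5 [339. 317.]
36 10 [339. 311.]
42 0 [340. 327.]
42 5 [340. 321.]
42 10 [340. 315.]
```

Emit:
{"fn": "step_arm", "kwargs": {"increments": [{"dx":0,"dy":0,"dz":0,"wx":0,"wy":0,"wz":0},{"dx":0,"dy":0,"dz":0,"wx":0,"wy":0,"wz":0},{"dx":0,"dy":0,"dz":-0.2,"wx":0,"wy":0,"wz":0},{"dx":0,"dy":0,"dz":0,"wx":0,"wy":0,"wz":1},{"dx":0,"dy":0,"dz":0,"wx":0,"wy":0,"wz":1}], "fingers": 75}}

```text
time_s: 5.75
eef_pos: [443.9, -104.4, 32.7]
ee_rot: [0.0, 0.319, 0.948, -0.0]
force: [-0.0, -0.4, -0.2]
grip_width: 0.878
grip_force: 0.0
```

Emit:
{"fn": "step_arm", "kwargs": {"increments": [{"dx":0,"dy":0,"dz":0,"wx":0,"wy":0,"wz":1},{"dx":0,"dy":0,"dz":0,"wx":0,"wy":0,"wz":1},{"dx":0,"dy":0,"dz":0,"wx":0,"wy":0,"wz":1},{"dx":0,"dy":0,"dz":0,"wx":0,"wy":0,"wz":1},{"dx":0,"dy":0,"dz":0,"wx":0,"wy":0,"wz":1}]}}

```text
time_s: 6.25
eef_pos: [443.9, -104.4, 32.6]
ee_rot: [0.0, 0.554, 0.833, 0.0]
force: [-0.4, -0.0, -0.4]
grip_width: 0.874
grip_force: 0.0
```

Emit:
{"fn": "step_arm", "kwargs": {"increments": [{"dx":0,"dy":0,"dz":0,"wx":0,"wy":0,"wz":1},{"dx":0,"dy":0,"dz":0,"wx":0,"wy":0,"wz":1},{"dx":0,"dy":0,"dz":0,"wx":0,"wy":0,"wz":1},{"dx":0,"dy":0,"dz":0,"wx":0,"wy":0,"wz":1},{"dx":0,"dy":0,"dz":0,"wx":0,"wy":0,"wz":1}]}}

```text
time_s: 6.75
eef_pos: [443.9, -104.4, 32.6]
ee_rot: [0.0, 0.75, 0.661, 0.0]
force: [0.6, 1.0, -0.2]
grip_width: 0.877
grip_force: 0.0
```

Emit:
{"fn": "step_arm", "kwargs": {"increments": [{"dx":0,"dy":0,"dz":0,"wx":0,"wy":0,"wz":1},{"dx":0,"dy":0,"dz":0,"wx":0,"wy":0,"wz":1},{"dx":0,"dy":0,"dz":0,"wx":0,"wy":0,"wz":1},{"dx":0,"dy":0,"dz":0,"wx":0,"wy":0,"wz":0}]}}

```text
time_s: 7.15
eef_pos: [443.9, -104.4, 32.6]
ee_rot: [0.0, 0.844, 0.537, 0.0]
force: [-0.9, 0.7, -0.5]
grip_width: 0.873
grip_force: 0.0
```

```bash
python3 -c "
from h import *
rem(443.9,-104.4,33,-25)"
```

```text
t 7.15 tcp [ 443.9 -104.4   32.6] yaw -25.1 tilt [ 0.0003 -0.0001] F [-0.9  0.7 -0.5] w 0.873 gf 0.0 j6 -0.05
  units [-0.    0.   -0.02] wz -0.01
```

The tips were about 10 mm above the table, so I'll grip with the TCP near 25.5.

Emit:
{"fn": "step_arm", "kwargs": {"increments": [{"dx":0,"dy":0,"dz":0.28,"wx":0,"wy":0,"wz":0},{"dx":0,"dy":0,"dz":0,"wx":0,"wy":0,"wz":0}]}}

```text
time_s: 7.35
eef_pos: [443.4, -104.2, 24.6]
ee_rot: [-0.001, 0.843, 0.538, -0.0]
force: [-0.2, -0.4, 0.6]
grip_width: 0.879
grip_force: 0.0
```

Emit:
{"fn": "step_arm", "kwargs": {"increments": [{"dx":0,"dy":0,"dz":0,"wx":0,"wy":0,"wz":0},{"dx":0,"dy":0,"dz":0,"wx":0,"wy":0,"wz":0},{"dx":0,"dy":0,"dz":0,"wx":0,"wy":0,"wz":0},{"dx":0,"dy":0,"dz":0,"wx":0,"wy":0,"wz":0}], "fingers": 50, "squeeze": 30}}

```text
time_s: 7.75
eef_pos: [443.6, -104.3, 25.5]
ee_rot: [-0.0, 0.843, 0.537, -0.0]
force: [-2.0, 1.9, 6.4]
grip_width: 0.687
grip_force: 31.7
```

```bash
python3 -c "
from h import *
rem(583.7,65.9,100,-25)"
```

```text
t 7.75 tcp [ 443.6 -104.3   25.5] yaw -25.0 tilt [-0.0005  0.0002] F [-2.   1.9  6.4] w 0.687 gf 31.7 j6 -0.05
  units [ 8.54  2.2  -2.98] wz 0.0
```

Next I'll let go and step aside for a picture of the centred disc, which ties the camera to the robot frame.

Emit:
{"fn": "step_arm", "kwargs": {"increments": [{"dx":0,"dy":0,"dz":0,"wx":0,"wy":0,"wz":0},{"dx":0,"dy":0,"dz":0,"wx":0,"wy":0,"wz":0},{"dx":0,"dy":0,"dz":-0.6,"wx":0,"wy":0,"wz":0},{"dx":0,"dy":0,"dz":-1,"wx":0,"wy":0,"wz":0},{"dx":1,"dy":0,"dz":-1,"wx":0,"wy":0,"wz":0}], "fingers": 75}}

```text
time_s: 8.25
eef_pos: [454.1, -82.8, 90.9]
ee_rot: [-0.0, 0.844, 0.536, -0.0]
force: [0.7, -0.2, 0.3]
grip_width: 0.876
grip_force: 0.0
```

Emit:
{"fn": "step_arm", "kwargs": {"increments": [{"dx":1,"dy":0,"dz":-0.4,"wx":0,"wy":0,"wz":0},{"dx":1,"dy":0,"dz":0,"wx":0,"wy":0,"wz":0},{"dx":1,"dy":0,"dz":0,"wx":0,"wy":0,"wz":0},{"dx":1,"dy":0,"dz":0,"wx":0,"wy":0,"wz":0},{"dx":1,"dy":0,"dz":0,"wx":0,"wy":0,"wz":0}]}}

```text
time_s: 8.75
eef_pos: [507.6, 32.6, 100.2]
ee_rot: [0.0, 0.843, 0.537, 0.0]
force: [0.6, -0.5, -0.5]
grip_width: 0.879
grip_force: 0.0
```

Emit:
{"fn": "step_arm", "kwargs": {"increments": [{"dx":1,"dy":0,"dz":0,"wx":0,"wy":0,"wz":0},{"dx":1,"dy":0,"dz":0,"wx":0,"wy":0,"wz":0},{"dx":1,"dy":0,"dz":0,"wx":0,"wy":0,"wz":0}]}}

```text
time_s: 9.05
eef_pos: [539.3, 100.5, 100.2]
ee_rot: [0.0, 0.843, 0.537, 0.0]
force: [-0.8, 0.5, 0.4]
grip_width: 0.874
grip_force: 0.0
```

```bash
python3 -c "
from h import *
rem(443.6,-104.3,100,-25)
for i in range(2):
  c=shot('top','clr');cen,W=blob(c,321,236,18,1,12);r=cv2.minAreaRect(W);print(np.round(cen,1),np.round(r[1],1))
"
```

```text
t 9.05 tcp [539.3 100.5 100.2] yaw -25.0 tilt [0.0001 0.    ] F [-0.8  0.5  0.4] w 0.874 gf 0.0 j6 0.41
  units [-9.04 -0.01  0.01] wz -0.0
[ 446.3 -103.6] [59.3 58.8]
[ 446.3 -103.5] [59.4 58.8]
```

View pics/clr.png

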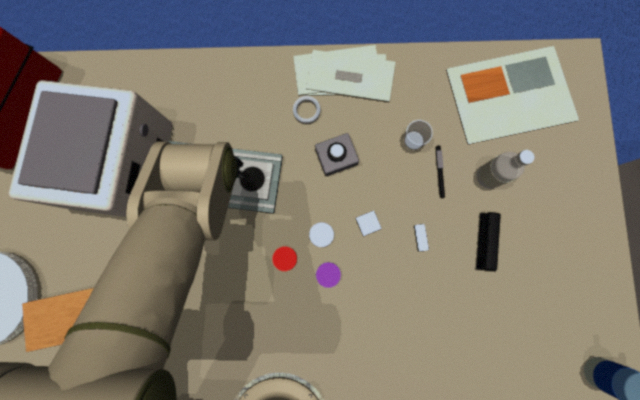

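The picture shows the disc unobstructed at (321,235). The camera reads about (+2.6, +0.7) mm against the robot frame, so the round cavity is at about (581.1, 65.2). Back to pick up the disc.

Emit:
{"fn": "step_arm", "kwargs": {"increments": [{"dx":-1,"dy":0,"dz":0,"wx":0,"wy":0,"wz":0},{"dx":-1,"dy":0,"dz":0,"wx":0,"wy":0,"wz":0},{"dx":-1,"dy":0,"dz":0,"wx":0,"wy":0,"wz":0},{"dx":-1,"dy":0,"dz":0,"wx":0,"wy":0,"wz":0},{"dx":-1,"dy":0,"dz":0,"wx":0,"wy":0,"wz":0}]}}

```text
time_s: 9.65
eef_pos: [485.2, -15.1, 100.2]
ee_rot: [0.0, 0.844, 0.537, -0.0]
force: [0.6, 0.3, -0.7]
grip_width: 0.879
grip_force: 0.0
```

Emit:
{"fn": "step_arm", "kwargs": {"increments": [{"dx":-1,"dy":0,"dz":0,"wx":0,"wy":0,"wz":0},{"dx":-1,"dy":0,"dz":0,"wx":0,"wy":0,"wz":0},{"dx":-1,"dy":0,"dz":0.4,"wx":0,"wy":0,"wz":0},{"dx":-1.0,"dy":0,"dz":1,"wx":0,"wy":0,"wz":0},{"dx":-0.04,"dy":0,"dz":0.9,"wx":0,"wy":0,"wz":0}]}}

```text
time_s: 10.15
eef_pos: [442.3, -107.7, 42.3]
ee_rot: [0.001, 0.844, 0.536, 0.0]
force: [0.9, -0.6, -0.5]
grip_width: 0.878
grip_force: 0.0
```

Emit:
{"fn": "step_arm", "kwargs": {"increments": [{"dx":0,"dy":0,"dz":0.5,"wx":0,"wy":0,"wz":0},{"dx":0,"dy":0,"dz":0.19,"wx":0,"wy":0,"wz":0},{"dx":0,"dy":0,"dz":0,"wx":0,"wy":0,"wz":0}]}}

```text
time_s: 10.45
eef_pos: [443.0, -105.4, 25.3]
ee_rot: [-0.0, 0.844, 0.537, -0.0]
force: [-0.3, 0.7, -0.4]
grip_width: 0.879
grip_force: 0.0
```

Emit:
{"fn": "step_arm", "kwargs": {"increments": [{"dx":0,"dy":0,"dz":0,"wx":0,"wy":0,"wz":0},{"dx":0,"dy":0,"dz":0,"wx":0,"wy":0,"wz":0},{"dx":0,"dy":0,"dz":0,"wx":0,"wy":0,"wz":0},{"dx":0,"dy":0,"dz":0,"wx":0,"wy":0,"wz":0}], "fingers": 50, "squeeze": 30}}

```text
time_s: 10.85
eef_pos: [443.7, -105.4, 26.5]
ee_rot: [0.001, 0.843, 0.537, 0.0]
force: [-3.3, -0.1, 5.5]
grip_width: 0.684
grip_force: 31.4
```

```bash
python3 -c "
from h import *
rem(581.1,65.2,100,-25)"
```

```text
t 10.85 tcp [ 443.7 -105.4   26.5] yaw -25.0 tilt [ 0.001  -0.0008] F [-3.3 -0.1  5.5] w 0.684 gf 31.4 j6 -0.05
  units [ 8.51  2.1  -2.94] wz 0.0
```

Emit:
{"fn": "step_arm", "kwargs": {"increments": [{"dx":0,"dy":0,"dz":-0.5,"wx":0,"wy":0,"wz":0},{"dx":0,"dy":0,"dz":-1,"wx":0,"wy":0,"wz":0},{"dx":0.5,"dy":0.1,"dz":-1,"wx":0,"wy":0,"wz":0},{"dx":1,"dy":0.25,"dz":0,"wx":0,"wy":0,"wz":0},{"dx":1,"dy":0.25,"dz":0,"wx":0,"wy":0,"wz":0}]}}

```text
time_s: 11.35
eef_pos: [484.3, -54.5, 89.4]
ee_rot: [0.001, 0.844, 0.537, 0.001]
force: [0.1, -0.2, -1.5]
grip_width: 0.684
grip_force: 32.9
```

Emit:
{"fn": "step_arm", "kwargs": {"increments": [{"dx":1,"dy":0.25,"dz":0,"wx":0,"wy":0,"wz":0},{"dx":1,"dy":0.25,"dz":0,"wx":0,"wy":0,"wz":0},{"dx":1,"dy":0.25,"dz":0,"wx":0,"wy":0,"wz":0},{"dx":1,"dy":0.25,"dz":0,"wx":0,"wy":0,"wz":0},{"dx":1,"dy":0.25,"dz":0,"wx":0,"wy":0,"wz":0}]}}

```text
time_s: 11.85
eef_pos: [565.2, 46.1, 88.6]
ee_rot: [0.0, 0.843, 0.537, 0.0]
force: [-0.0, -0.3, -0.1]
grip_width: 0.685
grip_force: 32.9
```

Emit:
{"fn": "step_arm", "kwargs": {"increments": [{"dx":0.6,"dy":0.15,"dz":0.3,"wx":0,"wy":0,"wz":0},{"dx":0.37,"dy":0.09,"dz":0.3,"wx":0,"wy":0,"wz":0},{"dx":0,"dy":0,"dz":0,"wx":0,"wy":0,"wz":0},{"dx":0,"dy":0,"dz":0,"wx":0,"wy":0,"wz":0}]}}

```text
time_s: 12.25
eef_pos: [579.9, 64.2, 73.0]
ee_rot: [-0.0, 0.843, 0.537, -0.0]
force: [-0.0, -0.4, -1.7]
grip_width: 0.683
grip_force: 32.9
```

```bash
python3 -c "
from h import *
rem(580.7,64.3,58,-25)"
```

```text
t 12.25 tcp [579.9  64.2  73. ] yaw -25.0 tilt [-0.0006 -0.0001] F [-0.  -0.4 -1.7] w 0.683 gf 32.9 j6 0.35
  units [0.02 0.03 0.6 ] wz -0.0
```

Emit:
{"fn": "step_arm", "kwargs": {"increments": [{"dx":0.02,"dy":0.03,"dz":0.2,"wx":0,"wy":0,"wz":0},{"dx":0,"dy":0,"dz":0.16,"wx":0,"wy":0,"wz":0},{"dx":0,"dy":0,"dz":0,"wx":0,"wy":0,"wz":0}]}}

```text
time_s: 12.55
eef_pos: [580.7, 64.3, 63.5]
ee_rot: [-0.0, 0.844, 0.537, -0.0]
force: [-0.5, 0.5, -1.0]
grip_width: 0.682
grip_force: 32.9
```

Emit:
{"fn": "step_arm", "kwargs": {"increments": [{"dx":0,"dy":0,"dz":0.06,"wx":0,"wy":0,"wz":0},{"dx":0,"dy":0,"dz":0.06,"wx":0,"wy":0,"wz":0},{"dx":0,"dy":0,"dz":0,"wx":0,"wy":0,"wz":0}]}}

```text
time_s: 12.85
eef_pos: [581.1, 64.6, 60.9]
ee_rot: [-0.0, 0.843, 0.537, -0.0]
force: [-0.6, -0.7, -0.9]
grip_width: 0.684
grip_force: 32.9
```

```bash
python3 -c "
from h import *
rem(580.7,64.3,57,-25)"
```

```text
t 12.85 tcp [581.1  64.6  60.9] yaw -25.0 tilt [-0.0003  0.    ] F [-0.6 -0.7 -0.9] w 0.684 gf 32.9 j6 0.35
  units [-0.02 -0.01  0.16] wz -0.0
```

No contact so far at a TCP height of 60.9, so I'll keep going down.

Emit:
{"fn": "step_arm", "kwargs": {"increments": [{"dx":-0.01,"dy":-0.01,"dz":0.05,"wx":0,"wy":0,"wz":0},{"dx":0,"dy":0,"dz":0.05,"wx":0,"wy":0,"wz":0},{"dx":0,"dy":0,"dz":0,"wx":0,"wy":0,"wz":0}]}}

```text
time_s: 13.15
eef_pos: [580.7, 64.6, 58.4]
ee_rot: [-0.0, 0.843, 0.537, -0.0]
force: [0.5, 0.3, -1.1]
grip_width: 0.682
grip_force: 32.9
```

Emit:
{"fn": "step_arm", "kwargs": {"increments": [{"dx":0,"dy":0,"dz":0.05,"wx":0,"wy":0,"wz":0},{"dx":0,"dy":0,"dz":0,"wx":0,"wy":0,"wz":0}]}}

```text
time_s: 13.35
eef_pos: [580.9, 64.5, 57.6]
ee_rot: [0.0, 0.843, 0.537, 0.0]
force: [-1.9, 0.1, 3.0]
grip_width: 0.682
grip_force: 33.1
```

```bash
python3 -c "
from h import *
rem(580.7,64.3,57,-25)"
```

```text
t 13.35 tcp [580.9  64.5  57.6] yaw -25.0 tilt [ 0.0003 -0.0001] F [-1.9  0.1  3. ] w 0.682 gf 33.1 j6 0.35
  units [-0.01 -0.    0.02] wz -0.0
```

It touches down at 57.5, which is the die floor height. I'll release, lift straight up, then go to the square blank.

Emit:
{"fn": "step_arm", "kwargs": {"increments": [{"dx":0,"dy":0,"dz":0.02,"wx":0,"wy":0,"wz":0},{"dx":0,"dy":0,"dz":0,"wx":0,"wy":0,"wz":0},{"dx":0,"dy":0,"dz":0,"wx":0,"wy":0,"wz":0}], "fingers": 75}}

```text
time_s: 13.65
eef_pos: [580.8, 64.5, 56.7]
ee_rot: [-0.0, 0.843, 0.537, -0.0]
force: [-0.5, 0.0, 0.4]
grip_width: 0.88
grip_force: 0.0
```

Emit:
{"fn": "step_arm", "kwargs": {"increments": [{"dx":0,"dy":0,"dz":-0.3,"wx":0,"wy":0,"wz":0},{"dx":0,"dy":0,"dz":-1,"wx":0,"wy":0,"wz":0},{"dx":-0.2,"dy":0.02,"dz":-0.8,"wx":0,"wy":0,"wz":0},{"dx":-1,"dy":0.1,"dz":0,"wx":0,"wy":0,"wz":0},{"dx":-1,"dy":0.1,"dz":0,"wx":0,"wy":0,"wz":0}]}}

```text
time_s: 14.15
eef_pos: [562.7, 12.0, 110.5]
ee_rot: [0.001, 0.843, 0.538, 0.001]
force: [0.2, -0.5, 0.3]
grip_width: 0.872
grip_force: 0.0
```

Emit:
{"fn": "step_arm", "kwargs": {"increments": [{"dx":-1,"dy":0.1,"dz":0,"wx":0,"wy":0,"wz":0},{"dx":-1,"dy":0.1,"dz":0,"wx":0,"wy":0,"wz":0},{"dx":-1,"dy":0.1,"dz":0,"wx":0,"wy":0,"wz":0},{"dx":-1,"dy":0.1,"dz":0,"wx":0,"wy":0,"wz":0},{"dx":-1,"dy":0.1,"dz":0,"wx":0,"wy":0,"wz":0}]}}

```text
time_s: 14.65
eef_pos: [520.7, -107.2, 109.9]
ee_rot: [0.0, 0.843, 0.537, 0.0]
force: [-0.9, 0.3, 0.1]
grip_width: 0.878
grip_force: 0.0
```

Emit:
{"fn": "step_arm", "kwargs": {"increments": [{"dx":-1,"dy":0.1,"dz":0,"wx":0,"wy":0,"wz":0},{"dx":-1,"dy":0,"dz":0,"wx":0,"wy":0,"wz":0},{"dx":-1,"dy":0,"dz":0,"wx":0,"wy":0,"wz":0},{"dx":-1,"dy":0,"dz":0,"wx":0,"wy":0,"wz":0},{"dx":-1,"dy":0,"dz":0,"wx":0,"wy":0,"wz":0}]}}

```text
time_s: 15.15
eef_pos: [470.0, -221.5, 109.9]
ee_rot: [0.0, 0.843, 0.537, 0.0]
force: [-0.1, -0.4, -0.5]
grip_width: 0.874
grip_force: 0.0
```

Emit:
{"fn": "step_arm", "kwargs": {"increments": [{"dx":0,"dy":0,"dz":0,"wx":0,"wy":0,"wz":1},{"dx":0,"dy":0,"dz":0,"wx":0,"wy":0,"wz":1},{"dx":0,"dy":0,"dz":0,"wx":0,"wy":0,"wz":1},{"dx":0,"dy":0,"dz":0,"wx":0,"wy":0,"wz":1},{"dx":0,"dy":0,"dz":0,"wx":0,"wy":0,"wz":1}]}}

```text
time_s: 15.65
eef_pos: [470.5, -220.6, 109.9]
ee_rot: [0.0, 0.954, 0.298, 0.0]
force: [0.3, 0.0, 1.1]
grip_width: 0.875
grip_force: 0.0
```

Emit:
{"fn": "step_arm", "kwargs": {"increments": [{"dx":0,"dy":0,"dz":0,"wx":0,"wy":0,"wz":1},{"dx":0,"dy":0,"dz":0,"wx":0,"wy":0,"wz":1},{"dx":0,"dy":0,"dz":0,"wx":0,"wy":0,"wz":0.25},{"dx":0,"dy":0,"dz":0,"wx":0,"wy":0,"wz":0}]}}

```text
time_s: 16.05
eef_pos: [470.5, -220.6, 109.6]
ee_rot: [0.0, 0.982, 0.187, 0.0]
force: [-0.1, 0.1, -0.4]
grip_width: 0.877
grip_force: 0.0
```

```bash
python3 -c "
from h import *
rem(470.3,-220.8,60,-68.5)
c=shot('top');cv2.imwrite('pics/disc_in.png',cv2.resize(c['frame'][125:285,150:400],None,fx=3,fy=3,interpolation=cv2.INTER_CUBIC))
try:
  cen,W=blob(c,251,178,14,1,44);print(cen,cv2.minAreaRect(W))
except Exception as e: print(e)
"
```

```text
t 16.05 tcp [ 470.5 -220.6  109.6] yaw -68.4 tilt [ 0.0004 -0.0003] F [-0.1  0.1 -0.4] w 0.877 gf 0.0 j6 0.53
  units [-0.01  0.    1.99] wz 0.01
[583.11111956  65.42130006] ((583.0750732421875, 65.62892150878906), (74.03330993652344, 71.29630279541016), 0.7932879328727722)
```

View pics/disc_in.png

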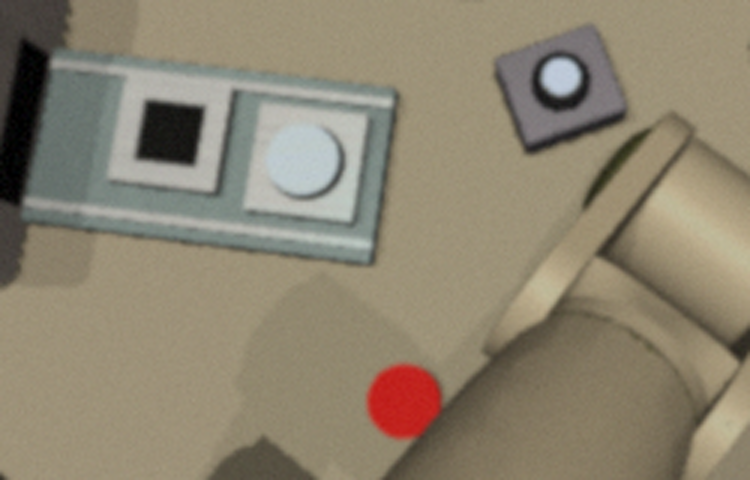

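The disc is lying in the round die at crop (303,160), with a cast shadow but no tilt visible. Next I'll centre the square blank on its first axis.

Emit:
{"fn": "step_arm", "kwargs": {"increments": [{"dx":0,"dy":0,"dz":1,"wx":0,"wy":0,"wz":0},{"dx":0,"dy":0,"dz":1,"wx":0,"wy":0,"wz":0},{"dx":0,"dy":0,"dz":0.8,"wx":0,"wy":0,"wz":0},{"dx":0,"dy":0,"dz":0.38,"wx":0,"wy":0,"wz":0},{"dx":0,"dy":0,"dz":0,"wx":0,"wy":0,"wz":0}]}}

```text
time_s: 16.6
eef_pos: [470.1, -220.2, 29.1]
ee_rot: [-0.001, 0.982, 0.187, -0.001]
force: [-0.3, 0.7, 0.6]
grip_width: 0.877
grip_force: 0.0
```

Emit:
{"fn": "step_arm", "kwargs": {"increments": [{"dx":0,"dy":0,"dz":0,"wx":0,"wy":0,"wz":0},{"dx":0,"dy":0,"dz":0,"wx":0,"wy":0,"wz":0},{"dx":0,"dy":0,"dz":0,"wx":0,"wy":0,"wz":0},{"dx":0,"dy":0,"dz":0,"wx":0,"wy":0,"wz":0},{"dx":0,"dy":0,"dz":0,"wx":0,"wy":0,"wz":0}], "fingers": 38, "squeeze": 20}}

```text
time_s: 17.1
eef_pos: [470.9, -220.9, 31.0]
ee_rot: [0.001, 0.982, 0.187, 0.001]
force: [-0.1, 0.3, 6.2]
grip_width: 0.551
grip_force: 20.9
```

```bash
python3 -c "
from h import *
rem(470.3,-220.8,30,-68.5)
c=shot('side');cv2.imwrite('pics/sq.png',cv2.resize(c['frame'][190:270,270:360],None,fx=6,fy=6,interpolation=cv2.INTER_CUBIC))
s=ctrl.sense();p=s['eef_pos']
for sg in(1,-1):
 for z in (0,5,10): print(sg,z,np.round((np.array(pix(c,[p[0]+sg*.367*29,p[1]-sg*.93*29,z]))-[270,190])*6))
"
```

```text
t 17.1 tcp [ 470.9 -220.9   31. ] yaw -68.5 tilt [ 0.0016 -0.0013] F [-0.1  0.3  6.2] w 0.551 gf 20.9 j6 0.53
  units [-0.02 -0.01  0.04] wz -0.0
1 0 [312. 321.]
1 5 [312. 312.]
1 10 [313. 304.]
-1 0 [209. 280.]
-1 5 [209. 271.]
-1 10 [209. 262.]
```

View pics/sq.png

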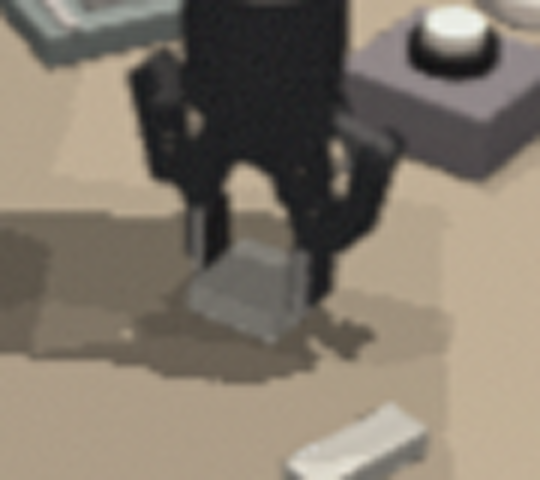

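The side view shows the square held flush, with the tip at about crop (318,302), roughly 10 mm up. I'll open, turn by -90° and grip along the other axis.

Emit:
{"fn": "step_arm", "kwargs": {"increments": [{"dx":0,"dy":0,"dz":0,"wx":0,"wy":0,"wz":0},{"dx":0,"dy":0,"dz":0,"wx":0,"wy":0,"wz":0},{"dx":0,"dy":0,"dz":0,"wx":0,"wy":0,"wz":0},{"dx":0,"dy":0,"dz":0,"wx":0,"wy":0,"wz":0},{"dx":0,"dy":0,"dz":0,"wx":0,"wy":0,"wz":-1}], "fingers": 85}}

```text
time_s: 17.65
eef_pos: [470.4, -220.5, 29.8]
ee_rot: [-0.0, 0.971, 0.238, -0.0]
force: [1.1, 0.5, -1.2]
grip_width: 0.995
grip_force: 0.0
```

Emit:
{"fn": "step_arm", "kwargs": {"increments": [{"dx":0,"dy":0,"dz":0,"wx":0,"wy":0,"wz":-1},{"dx":0,"dy":0,"dz":0,"wx":0,"wy":0,"wz":-1},{"dx":0,"dy":0,"dz":0,"wx":0,"wy":0,"wz":-1},{"dx":0,"dy":0,"dz":0,"wx":0,"wy":0,"wz":-1},{"dx":0,"dy":0,"dz":0,"wx":0,"wy":0,"wz":-1}]}}

```text
time_s: 18.15
eef_pos: [470.4, -220.5, 29.8]
ee_rot: [-0.0, 0.876, 0.483, -0.0]
force: [-0.3, -0.5, -0.1]
grip_width: 0.995
grip_force: 0.0
```

Emit:
{"fn": "step_arm", "kwargs": {"increments": [{"dx":0,"dy":0,"dz":0,"wx":0,"wy":0,"wz":-1},{"dx":0,"dy":0,"dz":0,"wx":0,"wy":0,"wz":-1},{"dx":0,"dy":0,"dz":0,"wx":0,"wy":0,"wz":-1},{"dx":0,"dy":0,"dz":0,"wx":0,"wy":0,"wz":-1},{"dx":0,"dy":0,"dz":0,"wx":0,"wy":0,"wz":-1}]}}

```text
time_s: 18.65
eef_pos: [470.4, -220.5, 29.7]
ee_rot: [-0.0, 0.721, 0.693, -0.0]
force: [0.2, 0.3, -0.6]
grip_width: 0.996
grip_force: 0.0
```

Emit:
{"fn": "step_arm", "kwargs": {"increments": [{"dx":0,"dy":0,"dz":0,"wx":0,"wy":0,"wz":-1},{"dx":0,"dy":0,"dz":0,"wx":0,"wy":0,"wz":-1},{"dx":0,"dy":0,"dz":0,"wx":0,"wy":0,"wz":-1},{"dx":0,"dy":0,"dz":0,"wx":0,"wy":0,"wz":-1},{"dx":0,"dy":0,"dz":0.08,"wx":0,"wy":0,"wz":0}]}}

```text
time_s: 19.15
eef_pos: [470.5, -220.6, 27.8]
ee_rot: [0.0, 0.563, 0.827, -0.0]
force: [0.5, 0.2, -0.4]
grip_width: 0.993
grip_force: 0.0
```

Emit:
{"fn": "step_arm", "kwargs": {"increments": [{"dx":0,"dy":0,"dz":0,"wx":0,"wy":0,"wz":0},{"dx":0,"dy":0,"dz":0,"wx":0,"wy":0,"wz":0}]}}

```text
time_s: 19.35
eef_pos: [470.4, -220.5, 27.7]
ee_rot: [-0.0, 0.564, 0.826, -0.0]
force: [0.2, 0.5, -0.2]
grip_width: 0.997
grip_force: 0.0
```

```bash
python3 -c "
from h import *
rem(470.9,-220.9,28,21.5)"
```

```text
t 19.35 tcp [ 470.4 -220.5   27.7] yaw 21.4 tilt [-0.0002  0.0001] F [ 0.2  0.5 -0.2] w 0.997 gf 0.0 j6 -1.04
  units [-0.02  0.01 -0.01] wz -0.02
```

Emit:
{"fn": "step_arm", "kwargs": {"increments": [{"dx":0,"dy":0,"dz":0,"wx":0,"wy":0,"wz":0},{"dx":0,"dy":0,"dz":0,"wx":0,"wy":0,"wz":0},{"dx":0,"dy":0,"dz":0,"wx":0,"wy":0,"wz":0},{"dx":0,"dy":0,"dz":0,"wx":0,"wy":0,"wz":0},{"dx":0,"dy":0,"dz":0,"wx":0,"wy":0,"wz":0}], "fingers": 38, "squeeze": 30}}

```text
time_s: 19.85
eef_pos: [470.5, -220.6, 28.0]
ee_rot: [0.0, 0.563, 0.826, -0.0]
force: [-1.6, -0.0, 4.1]
grip_width: 0.551
grip_force: 31.5
```

```bash
python3 -c "
from h import *
rem(607.4,179.0,100,21.5)"
```

```text
t 19.85 tcp [ 470.5 -220.6   28. ] yaw 21.5 tilt [ 0.0001 -0.0002] F [-1.6 -0.   4.1] w 0.551 gf 31.5 j6 -1.04
  units [12.87 10.95 -2.88] wz -0.0
```

Emit:
{"fn": "step_arm", "kwargs": {"increments": [{"dx":0,"dy":0,"dz":-0.5,"wx":0,"wy":0,"wz":0},{"dx":0,"dy":0,"dz":-1,"wx":0,"wy":0,"wz":0},{"dx":0,"dy":0,"dz":-1,"wx":0,"wy":0,"wz":1},{"dx":0,"dy":0,"dz":-0.6,"wx":0,"wy":0,"wz":1},{"dx":0,"dy":0,"dz":0,"wx":0,"wy":0,"wz":1}]}}

```text
time_s: 20.35
eef_pos: [471.3, -221.1, 108.1]
ee_rot: [0.002, 0.687, 0.727, 0.0]
force: [-0.1, -0.0, -1.8]
grip_width: 0.554
grip_force: 31.3
```

Emit:
{"fn": "step_arm", "kwargs": {"increments": [{"dx":0,"dy":0,"dz":0,"wx":0,"wy":0,"wz":1},{"dx":0,"dy":0,"dz":0,"wx":0,"wy":0,"wz":0.9},{"dx":0.6,"dy":0.12,"dz":0,"wx":0,"wy":0,"wz":0},{"dx":1,"dy":0.2,"dz":0,"wx":0,"wy":0,"wz":0},{"dx":1,"dy":0.2,"dz":0,"wx":0,"wy":0,"wz":0}]}}

```text
time_s: 20.85
eef_pos: [492.5, -156.5, 105.7]
ee_rot: [-0.0, 0.754, 0.657, 0.0]
force: [0.1, 0.0, -0.4]
grip_width: 0.551
grip_force: 31.3
```

Emit:
{"fn": "step_arm", "kwargs": {"increments": [{"dx":1,"dy":0.2,"dz":0,"wx":0,"wy":0,"wz":0},{"dx":1,"dy":0.2,"dz":0,"wx":0,"wy":0,"wz":0},{"dx":1,"dy":0.2,"dz":0,"wx":0,"wy":0,"wz":0},{"dx":1,"dy":0.2,"dz":0,"wx":0,"wy":0,"wz":0},{"dx":1,"dy":0.2,"dz":0,"wx":0,"wy":0,"wz":0}]}}

```text
time_s: 21.35
eef_pos: [534.4, -35.5, 105.7]
ee_rot: [-0.0, 0.753, 0.658, 0.0]
force: [1.3, -0.5, -0.3]
grip_width: 0.553
grip_force: 31.3
```

Emit:
{"fn": "step_arm", "kwargs": {"increments": [{"dx":1,"dy":0.2,"dz":0,"wx":0,"wy":0,"wz":0},{"dx":1,"dy":0.2,"dz":0,"wx":0,"wy":0,"wz":0},{"dx":1,"dy":0.2,"dz":0,"wx":0,"wy":0,"wz":0},{"dx":1,"dy":0.2,"dz":0,"wx":0,"wy":0,"wz":0},{"dx":1,"dy":0.2,"dz":0,"wx":0,"wy":0,"wz":0}]}}

```text
time_s: 21.85
eef_pos: [576.1, 84.9, 105.7]
ee_rot: [-0.0, 0.753, 0.658, 0.0]
force: [0.8, 0.4, -1.3]
grip_width: 0.554
grip_force: 31.3
```

Emit:
{"fn": "step_arm", "kwargs": {"increments": [{"dx":1,"dy":0.2,"dz":0,"wx":0,"wy":0,"wz":0},{"dx":1,"dy":0.2,"dz":0,"wx":0,"wy":0,"wz":0},{"dx":1,"dy":0.1,"dz":0,"wx":0,"wy":0,"wz":0},{"dx":0.6,"dy":0,"dz":0,"wx":0,"wy":0,"wz":0},{"dx":0,"dy":0,"dz":0,"wx":0,"wy":0,"wz":0}]}}

```text
time_s: 22.35
eef_pos: [600.5, 172.2, 105.3]
ee_rot: [-0.0, 0.753, 0.658, 0.0]
force: [0.5, 0.9, -0.6]
grip_width: 0.553
grip_force: 31.3
```

```bash
python3 -c "
from h import *
rem(607.5,179.4,66,-7.9)"
```

```text
t 22.35 tcp [600.5 172.2 105.3] yaw -7.7 tilt [-0.0002  0.0002] F [ 0.5  0.9 -0.6] w 0.553 gf 31.3 j6 0.23
  units [0.32 0.24 1.57] wz 0.03
```

Emit:
{"fn": "step_arm", "kwargs": {"increments": [{"dx":0.32,"dy":0.24,"dz":0.3,"wx":0,"wy":0,"wz":0.03},{"dx":0,"dy":0,"dz":0.7,"wx":0,"wy":0,"wz":0},{"dx":0,"dy":0,"dz":0.5,"wx":0,"wy":0,"wz":0},{"dx":0,"dy":0,"dz":0,"wx":0,"wy":0,"wz":0},{"dx":0,"dy":0,"dz":0,"wx":0,"wy":0,"wz":0}]}}

```text
time_s: 22.85
eef_pos: [608.1, 176.9, 67.8]
ee_rot: [-0.0, 0.755, 0.655, -0.0]
force: [-0.5, -0.0, -0.6]
grip_width: 0.552
grip_force: 31.3
```

```bash
python3 -c "
from h import *
rem(607.5,179.4,63,-7.9)"
```

```text
t 22.85 tcp [608.1 176.9  67.8] yaw -8.1 tilt [-0.0003 -0.0001] F [-0.5 -0.  -0.6] w 0.552 gf 31.3 j6 0.24
  units [ 0.1  -0.04  0.19] wz -0.04
```

Emit:
{"fn": "step_arm", "kwargs": {"increments": [{"dx":0.1,"dy":-0.04,"dz":0,"wx":0,"wy":0,"wz":-0.03},{"dx":0,"dy":0,"dz":0.12,"wx":0,"wy":0,"wz":0},{"dx":0,"dy":0,"dz":0,"wx":0,"wy":0,"wz":0},{"dx":0,"dy":0,"dz":0,"wx":0,"wy":0,"wz":0}]}}

```text
time_s: 23.25
eef_pos: [607.4, 180.0, 64.9]
ee_rot: [0.0, 0.754, 0.657, 0.0]
force: [-0.1, 0.1, -1.0]
grip_width: 0.556
grip_force: 31.3
```

```bash
python3 -c "
from h import *
rem(607.5,179.4,63,-7.9)"
```

```text
t 23.25 tcp [607.4 180.   64.9] yaw -7.9 tilt [ 0.0001 -0.    ] F [-0.1  0.1 -1. ] w 0.556 gf 31.3 j6 0.24
  units [-0.02  0.01  0.08] wz -0.0
```

Aligned. I'll lower in small steps; rim contact would be at about 64 and seated at about 59.

Emit:
{"fn": "step_arm", "kwargs": {"increments": [{"dx":-0.02,"dy":0.01,"dz":0.05,"wx":0,"wy":0,"wz":0},{"dx":0,"dy":0,"dz":0.05,"wx":0,"wy":0,"wz":0},{"dx":0,"dy":0,"dz":0,"wx":0,"wy":0,"wz":0}]}}

```text
time_s: 23.55
eef_pos: [607.4, 179.3, 62.1]
ee_rot: [-0.0, 0.754, 0.657, -0.0]
force: [-0.4, 0.9, -0.7]
grip_width: 0.549
grip_force: 31.3
```

Emit:
{"fn": "step_arm", "kwargs": {"increments": [{"dx":0,"dy":0,"dz":0.05,"wx":0,"wy":0,"wz":0},{"dx":0,"dy":0,"dz":0,"wx":0,"wy":0,"wz":0}]}}

```text
time_s: 23.75
eef_pos: [607.5, 179.4, 60.9]
ee_rot: [-0.0, 0.754, 0.657, -0.0]
force: [-0.5, 0.1, -1.9]
grip_width: 0.546
grip_force: 31.3
```

```bash
python3 -c "
from h import *
rem(607.5,179.4,59,-7.9)"
```

```text
t 23.75 tcp [607.5 179.4  60.9] yaw -7.9 tilt [-0.0003 -0.0001] F [-0.5  0.1 -1.9] w 0.546 gf 31.3 j6 0.24
  units [0.   0.   0.07] wz -0.0
```

It's past the rim with no contact. I'll bring it to the floor.

Emit:
{"fn": "step_arm", "kwargs": {"increments": [{"dx":0,"dy":0,"dz":0.05,"wx":0,"wy":0,"wz":0},{"dx":0,"dy":0,"dz":0.03,"wx":0,"wy":0,"wz":0},{"dx":0,"dy":0,"dz":0,"wx":0,"wy":0,"wz":0}]}}

```text
time_s: 24.05
eef_pos: [607.6, 179.4, 59.1]
ee_rot: [0.0, 0.754, 0.657, 0.0]
force: [0.6, 0.5, -0.0]
grip_width: 0.55
grip_force: 31.4
```

Emit:
{"fn": "step_arm", "kwargs": {"increments": [{"dx":0,"dy":0,"dz":0.02,"wx":0,"wy":0,"wz":0},{"dx":0,"dy":0,"dz":0,"wx":0,"wy":0,"wz":0}]}}

```text
time_s: 24.25
eef_pos: [607.6, 179.4, 59.0]
ee_rot: [0.0, 0.754, 0.657, 0.0]
force: [-2.9, -1.1, 6.0]
grip_width: 0.548
grip_force: 31.9
```

```bash
python3 -c "
from h import *
rem(607.5,179.4,59,-7.9)"
```

```text
t 24.25 tcp [607.6 179.4  59. ] yaw -7.9 tilt [ 0.0001 -0.    ] F [-2.9 -1.1  6. ] w 0.548 gf 31.9 j6 0.24
  units [-0. -0.  0.] wz -0.0
```

Seated: 6 N at a TCP height of 59.0. I'll release, lift, move towards the button and check both blanks.

Emit:
{"fn": "step_arm", "kwargs": {"increments": [{"dx":0,"dy":0,"dz":0,"wx":0,"wy":0,"wz":0},{"dx":0,"dy":0,"dz":0,"wx":0,"wy":0,"wz":0},{"dx":0,"dy":0,"dz":0,"wx":0,"wy":0,"wz":0},{"dx":0,"dy":0,"dz":0,"wx":0,"wy":0,"wz":0}], "fingers": 70}}

```text
time_s: 24.65
eef_pos: [607.5, 179.4, 58.4]
ee_rot: [-0.0, 0.754, 0.657, -0.0]
force: [0.4, 0.3, 0.7]
grip_width: 0.82
grip_force: 0.0
```

Emit:
{"fn": "step_arm", "kwargs": {"increments": [{"dx":0,"dy":0,"dz":-0.3,"wx":0,"wy":0,"wz":0},{"dx":0,"dy":0,"dz":-1,"wx":0,"wy":0,"wz":0},{"dx":0,"dy":0,"dz":-1,"wx":0,"wy":0,"wz":0},{"dx":-0.5,"dy":0.1,"dz":-0.6,"wx":0,"wy":0,"wz":0},{"dx":-1,"dy":0.25,"dz":0,"wx":0,"wy":0,"wz":0}]}}

```text
time_s: 25.15
eef_pos: [611.8, 141.3, 133.8]
ee_rot: [0.001, 0.753, 0.657, 0.002]
force: [0.4, -1.2, -0.2]
grip_width: 0.819
grip_force: 0.0
```

Emit:
{"fn": "step_arm", "kwargs": {"increments": [{"dx":-1,"dy":0.25,"dz":0,"wx":0,"wy":0,"wz":0},{"dx":-1,"dy":0.25,"dz":0,"wx":0,"wy":0,"wz":0},{"dx":-1,"dy":0.25,"dz":0,"wx":0,"wy":0,"wz":0},{"dx":-1,"dy":0.25,"dz":0,"wx":0,"wy":0,"wz":0},{"dx":-1,"dy":0.25,"dz":0,"wx":0,"wy":0,"wz":0}], "fingers": 0}}

```text
time_s: 25.65
eef_pos: [624.6, 11.0, 131.2]
ee_rot: [-0.0, 0.754, 0.656, -0.0]
force: [0.6, -0.3, 0.3]
grip_width: 0.003
grip_force: 0.0
```

Emit:
{"fn": "step_arm", "kwargs": {"increments": [{"dx":-1,"dy":0.25,"dz":0,"wx":0,"wy":0,"wz":0},{"dx":-1,"dy":0.25,"dz":0,"wx":0,"wy":0,"wz":0},{"dx":-1,"dy":0.25,"dz":0,"wx":0,"wy":0,"wz":0},{"dx":-1,"dy":0.25,"dz":0,"wx":0,"wy":0,"wz":0},{"dx":-1,"dy":0.25,"dz":0,"wx":0,"wy":0,"wz":0}]}}

```text
time_s: 26.15
eef_pos: [638.2, -117.2, 131.1]
ee_rot: [-0.0, 0.754, 0.656, -0.0]
force: [-0.5, 0.8, 0.7]
grip_width: 0.001
grip_force: 0.0
```

Emit:
{"fn": "step_arm", "kwargs": {"increments": [{"dx":-1,"dy":0.25,"dz":0,"wx":0,"wy":0,"wz":0},{"dx":0,"dy":0,"dz":0,"wx":0,"wy":0,"wz":0},{"dx":0,"dy":0,"dz":0,"wx":0,"wy":0,"wz":0}]}}

```text
time_s: 26.45
eef_pos: [640.9, -141.5, 130.9]
ee_rot: [-0.0, 0.755, 0.656, -0.0]
force: [-0.1, 0.2, 0.3]
grip_width: 0.0
grip_force: 0.0
```

```bash
python3 -c "
from h import *
rem(643,-145,95)
c=shot('top');d=shot('side');z=lambda f:cv2.resize(f,(400,300),interpolation=cv2.INTER_CUBIC)
cv2.imwrite('pics/both.png',np.hstack([z(c['frame'][140:215,180:280]),z(d['frame'][130:205,235:335])]))"
```

```text
t 26.45 tcp [ 640.9 -141.5  130.9] yaw -8.0 tilt [-0.0005  0.0003] F [-0.1  0.2  0.3] w 0.0 gf 0.0 j6 -0.26
  units [-0.13  0.1   1.44] wz 0.0
```

View pics/both.png

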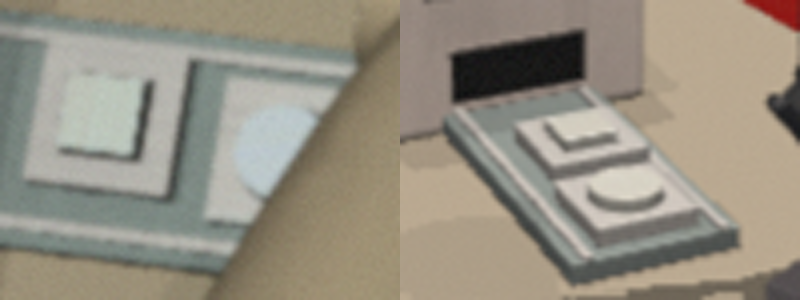

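Both blanks sit flat in their dies: the square at left (100,112) and right (580,130), the disc at right (625,187). Now the button.

Emit:
{"fn": "step_arm", "kwargs": {"increments": [{"dx":-0.13,"dy":0.1,"dz":0.5,"wx":0,"wy":0,"wz":0},{"dx":0,"dy":0,"dz":0.8,"wx":0,"wy":0,"wz":0},{"dx":0,"dy":0,"dz":0.3,"wx":0,"wy":0,"wz":0},{"dx":0,"dy":0,"dz":0,"wx":0,"wy":0,"wz":0}]}}

```text
time_s: 26.95
eef_pos: [642.7, -143.8, 89.4]
ee_rot: [-0.001, 0.754, 0.657, -0.001]
force: [0.3, -0.3, -0.3]
grip_width: -0.001
grip_force: 0.0
```

Emit:
{"fn": "step_arm", "kwargs": {"increments": [{"dx":0,"dy":0,"dz":0.1,"wx":0,"wy":0,"wz":0},{"dx":0,"dy":0,"dz":0.1,"wx":0,"wy":0,"wz":0},{"dx":0,"dy":0,"dz":0.1,"wx":0,"wy":0,"wz":0}]}}

```text
time_s: 27.25
eef_pos: [643.7, -144.4, 84.3]
ee_rot: [0.001, 0.754, 0.657, 0.0]
force: [0.4, -0.3, 1.8]
grip_width: 0.003
grip_force: 1.5
```

```bash
python3 -c "
from h import *
rem(643,-145,77)"
```

```text
t 27.25 tcp [ 643.7 -144.4   84.3] yaw -7.9 tilt [ 0.0015 -0.0005] F [ 0.4 -0.3  1.8] w 0.003 gf 1.5 j6 -0.26
  units [-0.03 -0.03  0.29] wz 0.0
```

Emit:
{"fn": "step_arm", "kwargs": {"increments": [{"dx":0,"dy":0,"dz":0.1,"wx":0,"wy":0,"wz":0},{"dx":0,"dy":0,"dz":0.08,"wx":0,"wy":0,"wz":0},{"dx":0,"dy":0,"dz":0,"wx":0,"wy":0,"wz":0}]}}

```text
time_s: 27.55
eef_pos: [643.8, -144.4, 81.0]
ee_rot: [0.001, 0.754, 0.657, 0.0]
force: [-3.7, 0.7, 12.7]
grip_width: 0.003
grip_force: 6.5
```

Emit:
{"fn": "step_arm", "kwargs": {"increments": [{"dx":0,"dy":0,"dz":0.06,"wx":0,"wy":0,"wz":0},{"dx":0,"dy":0,"dz":0,"wx":0,"wy":0,"wz":0}]}}

```text
time_s: 27.75
eef_pos: [643.9, -144.4, 80.8]
ee_rot: [0.001, 0.754, 0.657, 0.001]
force: [-7.8, 2.2, 23.1]
grip_width: 0.002
grip_force: 10.9
```

The force rises stiffly to 23 N at 80.8, which suggests the stop. I'll compare with the earlier picture before releasing.

```bash
python3 -c "
from h import *
d=shot('side');a=cv2.imread('pics/side0.png');z=lambda f:cv2.resize(f[170:220,320:370],(400,400),interpolation=cv2.INTER_CUBIC)
cv2.imwrite('pics/btn.png',np.hstack([z(a),z(d['frame'])]))"
```

```text
(no output)
```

View pics/btn.png

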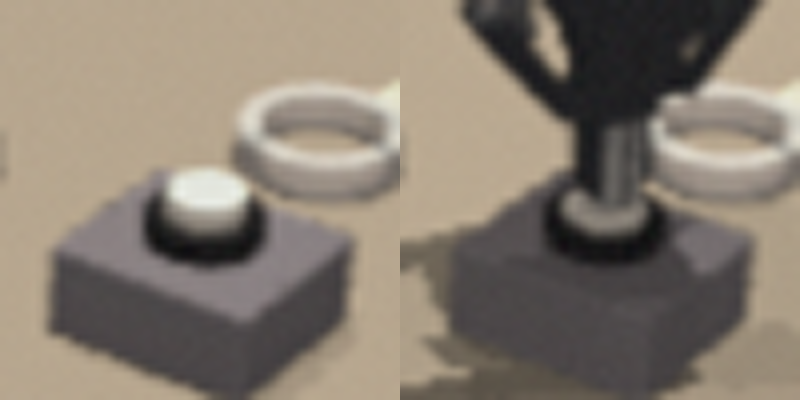

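The button's top edge has dropped by about 25 px at 8x zoom (crop rows 168 to about 193), around 6 mm, so it is fully down. Now I'll release it.

Emit:
{"fn": "step_arm", "kwargs": {"increments": [{"dx":0,"dy":0,"dz":-0.3,"wx":0,"wy":0,"wz":0},{"dx":0,"dy":0,"dz":-0.8,"wx":0,"wy":0,"wz":0},{"dx":0,"dy":0,"dz":-1,"wx":0,"wy":0,"wz":0},{"dx":0,"dy":0,"dz":-0.6,"wx":0,"wy":0,"wz":0},{"dx":0,"dy":0,"dz":0,"wx":0,"wy":0,"wz":0}]}}

```text
time_s: 28.3
eef_pos: [644.1, -144.7, 147.1]
ee_rot: [0.002, 0.754, 0.657, 0.001]
force: [-0.0, -0.6, -0.4]
grip_width: 0.003
grip_force: 0.0
```

```bash
python3 -c "
from h import *
rem()
print(finish_job())"
```

```text
t 28.3 tcp [ 644.1 -144.7  147.1] yaw -7.9 tilt [ 0.0035 -0.0015] F [-0.  -0.6 -0.4] w 0.003 gf 0.0 j6 -0.26
  units [0. 0. 0.] wz 0.0
the job is handed in; nothing more can be done
None
```

Both blanks are set flat in their dies and let go, the start button was then pressed fully down and released, and the job was handed in at 28.3 s; no verdict came back.

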